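# Fit a water filter cartridge and set its reminder thumbwheel

## Task

Fit the new filter cartridge into the water filter unit. It lies on its side: stand it up on the worktop, knob up, and let go of it; then take it again and push it, knob up, through the spring flaps in the top of the unit until it is fully down and the flaps have closed above it. After that, roll the reminder thumbwheel away from you (over the top, towards the flaps), pressing lightly, click by click until its red bar stands level with the two black pointers, and leave the other things on the worktop where they are.

Things in the scene. Friction and masses are not known exactly. Their poses are not given: they have to be found in the camera images.
- cartridge: Loose filter cartridge, about 0.15 kg: a blue and white box-shaped body with a white knob at one end, 112 mm long in all. Its x axis runs along its length from foot to knob; the origin is the centre of the foot face. The body is 46 x 46 mm in section from x = 0 to 84 mm (the first 4 mm at the foot 40 x 40 mm); the knob is 24 x 24 mm from x = 84 to 112 mm. It starts lying on one of its long faces, its axis 23 mm above the worktop.
- filter_unit: Fixed white water filter unit, 200 mm deep (its x) x 130 mm wide (its y) x 162 mm high, with a spout and a drip tray on its front (-x, reaching to x = -135 mm). The origin is the centre of its underside, z up. In its top: the flap port towards the back, the thumbwheel towards the front.
- port (a point): Centre of the port at the level of the unit's top (162 mm above the worktop): a 60 x 60 mm square hole along the unit's x and y, with a 6 mm wide collar 2 mm high round it. 5 mm below the top it is closed by two slick spring flaps hinged at its front and back edges, which swing down and apart. Axes as the unit's.
- seat (a point): Centre of the floor of the square well (60 x 60 mm) below the port, 10 mm above the worktop and 152 mm below the unit's top. When fully home the cartridge's foot stands on it, the knob's end 40 mm below the unit's top. Let go at the unit's top it may slide home by itself or hang in the flaps and need a push; a fingertip can follow it through and be drawn out again. Axes as the unit's.
- wheel_top (a point): Top of the rim of the black ribbed thumbwheel, 18 mm above the unit's top; axes as the unit's. The wheel, 64 mm across and 22 mm wide, stands upright in a slot, its axle along the unit's y 32 mm below this point. A fingertip pressed on it with 4 to 10 N drives it, against about 2 N along the rim. Two black pointer bars lie on the unit's top, either side of it, level with its axle.
- wheel (a joint): Angle of the thumbwheel, rad; grows as its top rolls towards the unit's +x. It clicks every 0.524 rad (30 degrees, 17 mm of rim) and falls by itself into the nearest click. At 0 the red bar is at the very top, level with the pointers. It starts three to five clicks short (about -1.57, -2.09 or -2.62), the bar hidden at the front; stops at -3.3 and 1.2.
- flap_front (a joint): Opening angle of the front flap (29.5 mm long, 56 mm wide), rad: 0 shut (level), 1.5 hanging straight down. Pushing the cartridge's foot through both flaps takes up to about 20 N.
- flap_rear (a joint): Opening angle of the rear flap (like the front one), rad: 0 shut (level), 1.5 hanging straight down.
- tea_mug: White mug, 97 mm high, a bystander; origin at the centre of its foot.
- garlic: Garlic bulb, about 60 mm, a bystander; origin at its underside.
- lemon: Lemon, 78 mm long, a bystander; origin at its underside.
- honey_jar: Glass jar with a dark lid, 64 mm across and 99 mm high, a bystander; origin at the centre of its foot.
- salt_shaker: Salt shaker, 44 mm across and 90 mm high, a bystander; origin at the centre of its foot.

How it is judged:
By the outcome, as a careful person would: the job done as asked, in the order asked, and still so for the second after the job is handed in, with the robot touching nothing.
It also fails if it takes over 72 s, if anything falls off the work surface, if the arm or the gripper's body presses on something with over 40 N, if the wrist force passes 120 N, or if a joint passes its speed limit or range.

## Robot

A 6-joint arm with a two-finger parallel gripper is mounted at the origin on a cart in front of the work surface, level with it; the furniture and walls round the work are solid. World frame = base frame: x ahead of the robot, y to its left, z up, the work surface at z = 0. Lengths are in m, angles in rad, forces in N, time in s.
With the tool pointing down it reaches from about 0.3 to 0.825 m from the base axis. Payload 5.4 kg.
Tool frame: the origin (TCP) lies at the very end of the fingers, on their centre line; the grasp point (between the pads) lies 19 mm behind it; z points along the fingers, x is the direction in which the jaws open and shut, and the axes are right-handed (so a half turn about z gives the same grasp; the last joint's range is limited). The gripper opens to 92 mm and grips with 3 to 60 N. Pads are 20 mm wide; open, the fingers measure 128 mm over their backs; the gripper's body (75 mm by 189 mm) begins 69 mm behind the grasp point.
Start: joints at [1.08, 0.158, 1.597, -0, 1.386, -0.21], TCP at [0.159, 0.552, 0.215] pointing down, gripper open.
Joint ranges: [-2.91, 2.91], [-0.94, 2.29], [0.18, 2.7], [-1.29, 4.43], [0.17, 2.64], [-3, 3]. Speed limits (rad/s): [2.57, 2.57, 3.14, 3.14, 3.14, 3.14].

## Interface

Orientations are given as a rotation vector (axis times angle).
In Python, from workcell import bot gives the robot as it stands. Calls block until the motion is done:
- bot.goto(position, orientation): joint-space move of the TCP to a pose.
- bot.line_to(position, rot=None, max_speed=0.15): straight line of the TCP; rot=None keeps the orientation; max_speed is the mean speed in m/s.
- bot.set_joints(angles): joint-space move.
- bot.set_gripper(opening, newtons=None): opening from 0.0 (shut) to 1.0 (fully open); newtons is the grip in N (None keeps the last); returns when the fingers have stopped.
- bot.hold(seconds).
- bot.inverse_kinematics(position, orientation): joint angles nearest the present ones, or None.
- bot.read_camera(name): name is "scene" or "side" or "wrist"; returns a dict with "pixels" (384x512x3 uint8, blue, green, red), "fx", "fy", "cx", "cy" (pixels), "R" (3x3) and "t" (3): a world point X has camera coordinates R X + t. Camera axes: x right, y down, z forward; pixel columns grow to the right and rows downward; lengths in m; the calibration is good to about 2 mm. A picture is of the moment at which its call begins. There is no depth.
A pose or a line that the arm cannot do raises bot.MotionError and nothing moves.
- bot.job_done(): hands the job in, once; it reports no verdict.
Readings, each from a call of its own:
- bot.current_clock(): time.
- bot.current_joints(): joint angles.
- bot.current_joint_vel(): joint speeds.
- bot.current_effort(): joint torques, N m.
- bot.current_ee_pos(): TCP position.
- bot.current_tool_rot(): TCP orientation.
- bot.current_contact_force(): force on the tool from outside, world axes, zero at the start.
- bot.current_ft_torque(): the same for the moment, N m.
- bot.current_opening(): opening from 0.0 (shut) to 1.0 (fully open).
Only numpy, scipy, OpenCV 4.12 (cv2) and the standard library are available. Lean on these libraries where they do the work, as an engineer would, in place of code of your own. Each camera call takes 0.05 s, during which the arm holds its last target.

## Working session

There is one attempt and no reset: what is moved stays moved. The work goes in short steps, each a Python script; the robot and the scene stay as the last script left them, time stands still between calls to the robot, and variables do not carry over. Pictures are saved under pics/ and viewed, and the job is handed in when it is done.

```bash
mkdir -p pics; ls; python3 - <<'E'
from workcell import bot
import cv2,json,numpy as np
for n in ["scene","side","wrist"]:
    c=bot.read_camera(n); cv2.imwrite(f"pics/a_{n}.png",c["pixels"])
    print(n,c["fx"],c["cx"],c["cy"],np.round(-c["R"].T@c["t"],3).tolist(),np.round(c["R"],3).tolist())
print(bot.current_clock())
E
```

```text
pics
scene 423.2691772603776 254.2191740167481 186.8284925600222 [0.031, -0.346, 0.953] [[0.673, -0.74, -0.009], [-0.55, -0.491, -0.675], [0.495, 0.459, -0.737]]
side 485.2329040226183 257.890387191297 194.97068933215863 [0.034, 1.109, 1.115] [[-0.852, -0.524, 0.014], [-0.353, 0.555, -0.753], [0.387, -0.646, -0.658]]
wrist 293.57864295614 253.40330978490005 190.6443225761696 [0.085, 0.573, 0.384] [[0.277, 0.961, -0.002], [0.924, -0.266, 0.274], [0.263, -0.077, -0.962]]
0.15
```

View pics/a_scene.png

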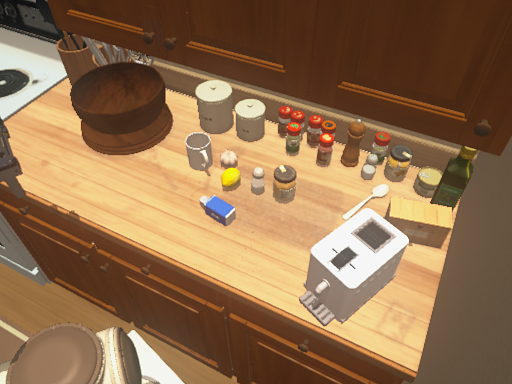

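View pics/a_side.png

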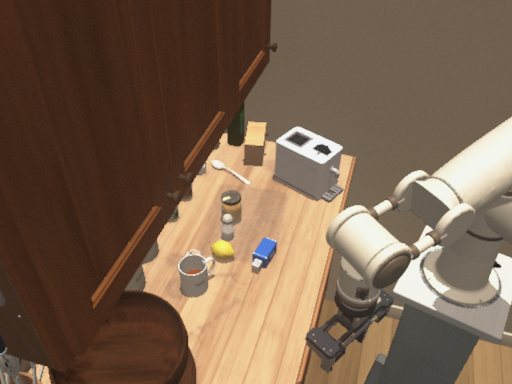

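View pics/a_wrist.png

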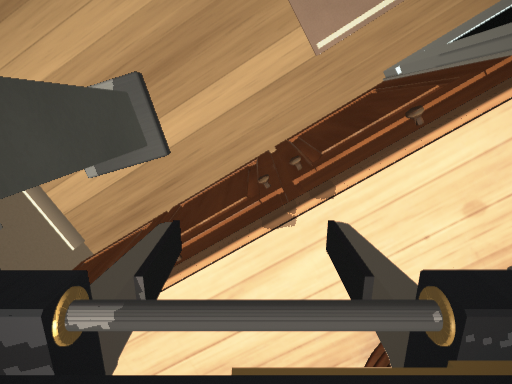

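The scene view shows the cartridge at about (220,210) with its knob at upper left, and the unit at (357,265). The side view shows the cartridge at (264,252) with its knob at lower left. I'll enlarge both.

```bash
cat > h.py <<'E'
from workcell import bot
import cv2,numpy as np
from scipy.spatial.transform import Rotation as Ro
def crop(img,x0,y0,w,h,s,name):
    c=cv2.resize(img[y0:y0+h,x0:x0+w],None,fx=s,fy=s,interpolation=cv2.INTER_CUBIC)
    for i in range(0,w,10):
        cv2.line(c,(i*s,0),(i*s,6 if (x0+i)%50 else 14),(0,0,255),1)
        if i%20==0: cv2.putText(c,str(x0+i),(i*s,24),0,.4,(0,0,255),1)
    for j in range(0,h,10):
        cv2.line(c,(0,j*s),(6,j*s),(0,0,255),1)
        if j%20==0: cv2.putText(c,str(y0+j),(8,j*s+4),0,.4,(0,0,255),1)
    cv2.imwrite("pics/"+name,c)
def ray(c,u,v,z):
    d=c["R"].T@np.array([(u-c["cx"])/c["fx"],(v-c["cy"])/c["fy"],1]);o=-c["R"].T@c["t"]
    return o+d*(z-o[2])/d[2]
def proj(c,X):
    p=c["R"]@np.asarray(X,float)+c["t"]; return np.array([c["fx"]*p[0]/p[2]+c["cx"],c["fy"]*p[1]/p[2]+c["cy"]])
E
python3 - <<'E'
from h import *
import pickle
C={n:bot.read_camera(n) for n in["scene","side"]}
pickle.dump(C,open("C.pkl","wb"))
crop(C["scene"]["pixels"],290,205,130,120,5,"b1.png")
crop(C["scene"]["pixels"],180,120,130,110,6,"b2.png")
crop(C["side"]["pixels"],265,115,100,95,6,"b3.png")
crop(C["side"]["pixels"],170,180,120,115,5,"b4.png")
E
```

```text
(no output)
```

View pics/b1.png

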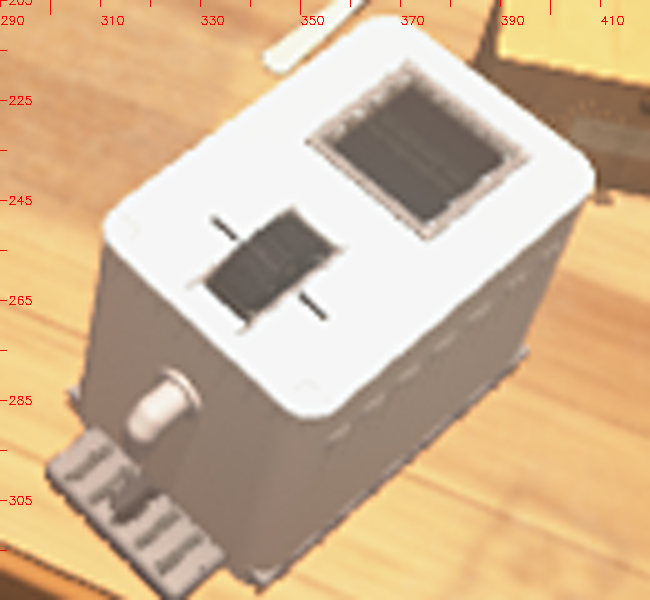

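View pics/b2.png

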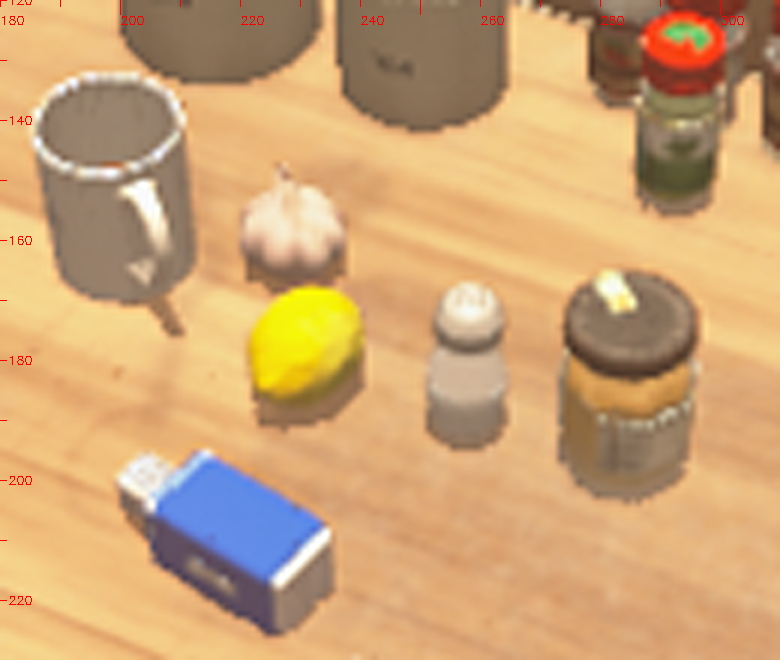

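View pics/b3.png

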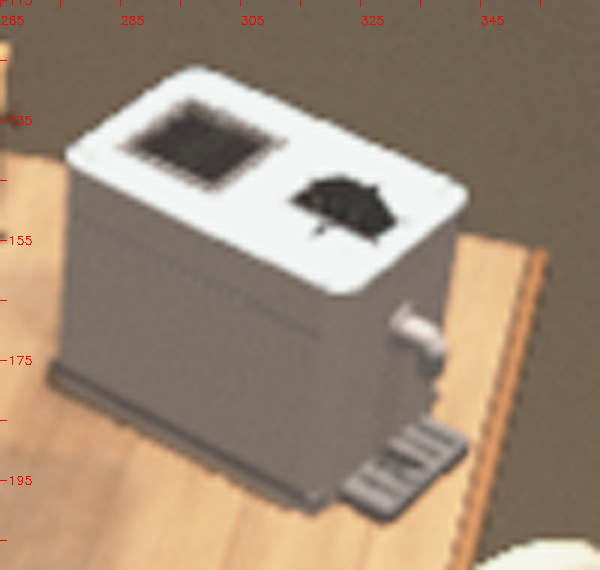

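View pics/b4.png

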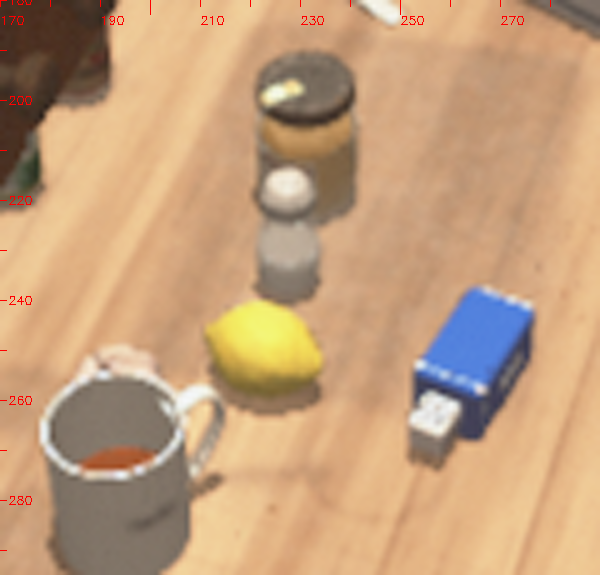

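```bash
python3 - <<'E'
from h import *
import pickle
C=pickle.load(open("C.pkl","rb"));S=C["scene"];D=C["side"]
def quad(c,pts,z,lab):
    P=np.array([ray(c,u,v,z)[:2] for u,v in pts]);print(lab,P.round(4).tolist(),"ctr",P.mean(0).round(4),"edges",[round(float(np.linalg.norm(P[i]-P[i-3])),4) for i in range(4)], "ang",[round(float(np.degrees(np.arctan2(*(P[i-3]-P[i])[::-1]))),1) for i in range(4)])
quad(S,[(372,217.4),(395.4,236.4),(375.6,253),(351,233)],.164,"collar S")
quad(D,[(265+190/6,115+97/6),(265+287/6,115+143/6),(265+213/6,115+193/6),(265+120/6,115+148/6)],.164,"collar D")
quad(S,[(205.8,204.7),(214.2,195.3),(235,208),(225.3,217.2)],.046,"cart S")
quad(D,[(253,253),(267.4,258),(276.6,240.6),(264,237.6)],.046,"cart D")
quad(S,[(332.5,248.5),(338,253.5),(350,263.5),(355,268.7)],.163,"pointers S")
for n,uv,z in [("knob S",(180+147/6,120+455/6),.035),("mugbase S",(201,167),0),("garlic",(229,164),.02),("lemon",(231,178),.025),("salt",(257.5,190),0.01),("jar",(284,199),0.01)]:
    print(n,ray(S,*uv,z).round(3))
E
```

```text
collar S [[0.6743, -0.1282], [0.6622, -0.197], [0.5932, -0.1873], [0.603, -0.1167]] ctr [ 0.6332 -0.1573] edges [0.0699, 0.0696, 0.0713, 0.0723] ang [-100.0, 172.0, 82.2, -9.2]
collar D [[0.6585, -0.1899], [0.5891, -0.1783], [0.6019, -0.1116], [0.6675, -0.1219]] ctr [ 0.6293 -0.1504] edges [0.0703, 0.0679, 0.0664, 0.0685] ang [170.5, 79.1, -9.0, -97.6]
cart S [[0.4999, 0.2744], [0.54, 0.282], [0.5458, 0.205], [0.5047, 0.2021]] ctr [0.5226 0.2409] edges [0.0409, 0.0773, 0.0412, 0.0724] ang [10.8, -85.7, -176.0, 93.9]
cart D [[0.54, 0.2872], [0.4941, 0.2813], [0.5063, 0.2065], [0.545, 0.2162]] ctr [0.5213 0.2478] edges [0.0463, 0.0758, 0.0399, 0.0712] ang [-172.6, -80.8, 14.0, 94.0]
pointers S [[0.5403, -0.1095], [0.5375, -0.1262], [0.5336, -0.1602], [0.5298, -0.1755]] ctr [ 0.5353 -0.1429] edges [0.0169, 0.0343, 0.0157, 0.0667] ang [-99.5, -96.6, -103.9, 80.9]
knob S [0.526 0.309 0.035]
mugbase S [0.622 0.432 0.   ]
garlic [0.677 0.36  0.02 ]
lemon [0.635 0.309 0.025]
salt [0.662 0.225 0.01 ]
jar [0.687 0.143 0.01 ]
```

```bash
cat >> h.py <<'E'
Z=np.array([0,0,1.])
def rv(z,x):
    z=np.array(z,float)/np.linalg.norm(z); x=np.array(x,float); x-=z*(x@z); x/=np.linalg.norm(x)
    return Ro.from_matrix(np.c_[x,np.cross(z,x),z]).as_rotvec()
E
python3 - <<'E'
from h import *
for yaw in [95]:
  a=np.array([np.cos(np.radians(yaw)),np.sin(np.radians(yaw)),0]); w=np.array([a[1],-a[0],0])
  foot=np.array([0.5225,0.2445,0.023])-0.044*a
  for al in [0,15,25,35,45]:
    A=np.radians(al)
    for sg in (1,-1):
      z1=-np.cos(A)*Z-np.sin(A)*a; g=foot+.06*a+[0,0,.004]; 
      r=rv(z1,sg*w);q1=bot.inverse_kinematics(g+.019*z1,r); q0=bot.inverse_kinematics(g-.1*z1,r)
      z2=np.cos(A)*a-np.sin(A)*Z
      q2=[]
      for pos in [(.52,.24),(.5,.15),(.45,.15),(.45,.2),(.45,.25),(.45,.3)]:
        g2=np.array([*pos,.061])
        q2.append(bot.inverse_kinematics(g2+.019*z2,rv(z2,sg*w)))
      print(al,sg,[None if q is None else np.round(q,2).tolist() for q in (q0,q1)],[None if q is None else np.round(q,2).tolist() for q in q2])
u=np.radians(-8.5);ux=np.array([np.cos(u),np.sin(u),0]);uy=np.array([-np.sin(u),np.cos(u),0])
for x in (ux,-ux,uy,-uy):
  print([None if q is None else np.round(q,2).tolist() for q in [bot.inverse_kinematics([.631,-.154,h],rv(-Z,x)) for h in (.12,.3)]])
E
```

```text
0 1 [[0.26, 0.26, 1.66, -0.0, 1.22, 0.17], [0.26, 0.42, 1.72, -0.0, 1.0, 0.17]] [[-0.33, 0.93, 1.67, 1.21, 1.78, -1.07], [-0.5, 0.92, 1.68, 1.05, 1.86, -1.11], [-0.55, 0.87, 1.8, 0.99, 1.84, -1.19], [-0.46, 0.86, 1.84, 1.07, 1.8, -1.18], [-0.36, 0.85, 1.86, 1.16, 1.75, -1.18], [-0.26, 0.85, 1.87, 1.25, 1.71, -1.17]]
0 -1 [[0.26, 0.26, 1.66, 0.0, 1.22, -2.97], [0.26, 0.42, 1.72, 0.0, 1.0, -2.97]] [[-0.33, 0.93, 1.67, 1.21, 1.78, 2.08], [-0.5, 0.92, 1.68, 1.05, 1.86, 2.03], [-0.55, 0.87, 1.8, 0.99, 1.84, 1.95], [-0.46, 0.86, 1.84, 1.07, 1.8, 1.96], [-0.36, 0.85, 1.86, 1.16, 1.75, 1.96], [-0.26, 0.85, 1.87, 1.25, 1.71, 1.98]]
15 1 [[0.43, 0.39, 1.52, -0.25, 1.33, 0.42], [0.39, 0.51, 1.62, -0.28, 1.11, 0.44]] [[-0.32, 0.74, 1.75, 1.1, 1.59, -0.98], [-0.49, 0.74, 1.77, 0.96, 1.68, -1.04], [-0.53, 0.67, 1.9, 0.91, 1.66, -1.11], [-0.44, 0.65, 1.93, 0.99, 1.61, -1.09], [-0.34, 0.64, 1.95, 1.07, 1.56, -1.07], [-0.24, 0.64, 1.95, 1.16, 1.51, -1.05]]
15 -1 [[0.43, 0.39, 1.52, -0.25, 1.33, -2.72], [0.39, 0.51, 1.62, -0.28, 1.11, -2.71]] [[-0.32, 0.74, 1.75, 1.1, 1.59, 2.16], [-0.49, 0.74, 1.77, 
[... 1700 characters left out ...]
2.04, 0.82, 1.21, -0.73], [-0.07, 0.31, 2.02, 0.87, 1.16, -0.67]]
45 -1 [[0.68, 0.79, 1.17, -0.63, 1.67, -2.45], [0.58, 0.79, 1.37, -0.68, 1.46, -2.4]] [[-0.18, 0.43, 1.84, 0.8, 1.25, 2.46], [-0.35, 0.4, 1.89, 0.72, 1.33, 2.35], [-0.39, 0.3, 2.03, 0.71, 1.32, 2.3], [-0.29, 0.29, 2.04, 0.76, 1.27, 2.36], [-0.18, 0.29, 2.04, 0.82, 1.21, 2.41], [-0.07, 0.31, 2.02, 0.87, 1.16, 2.47]]
[[-0.43, 0.43, 1.46, -0.0, 1.25, -0.28], [-0.43, 0.31, 1.25, -0.0, 1.58, -0.28]]
[[-0.43, 0.43, 1.46, 0.0, 1.25, 2.86], [-0.43, 0.31, 1.25, 0.0, 1.58, 2.86]]
[[-0.43, 0.43, 1.46, -0.0, 1.25, -1.85], [-0.43, 0.31, 1.25, -0.0, 1.58, -1.85]]
[[-0.43, 0.43, 1.46, -0.0, 1.25, 1.29], [-0.43, 0.31, 1.25, -0.0, 1.58, 1.29]]
```

```bash
cat >> h.py <<'E'
yaw=np.radians(95);a=np.array([np.cos(yaw),np.sin(yaw),0]); w=np.array([a[1],-a[0],0])
foot=np.array([0.5225,0.2445,0.023])-0.044*a
A=np.radians(25); z1=-np.cos(A)*Z-np.sin(A)*a; z2=np.cos(A)*a-np.sin(A)*Z
r1=rv(z1,w); r2=rv(z2,w)
E
python3 - <<'E'
from h import *
g=foot+.06*a+[0,0,.004]
bot.goto(g-.13*z1,r1)
c=bot.read_camera("wrist");cv2.imwrite("pics/c1.png",cv2.resize(c["pixels"],None,fx=1.5,fy=1.5))
import pickle;pickle.dump(c,open("W.pkl","wb"))
print(bot.current_clock(),bot.current_ee_pos(),bot.current_contact_force())
for x in (0,.004,.084,.112):
  h=.012 if x>.09 else .023
  print([proj(c,foot+x*a+s*h*w+[0,0,h]).round(1).tolist() for s in(-1,1)])
E
```

```text
1.8833 [0.51578542 0.31615341 0.14526363] [-0.49272859 -0.62689565 -0.2257006 ]
[[233.5, 234.7], [273.7, 234.8]]
[[233.3, 232.4], [273.9, 232.5]]
[[229.8, 176.9], [277.9, 177.0]]
[[240.9, 145.6], [267.0, 145.6]]
```

View pics/c1.png

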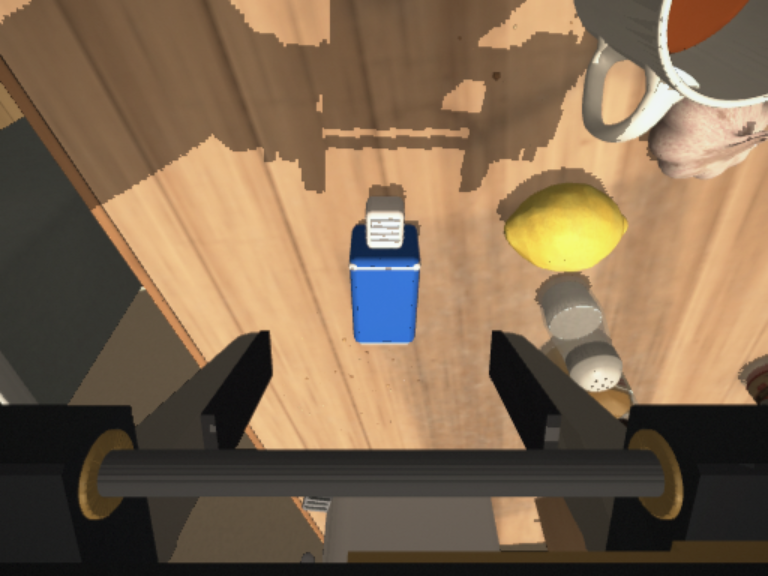

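The wrist picture shows the body from (233–280, 178) at the knob end to (237–277, 229) at the foot, in raw pixels. That is about 2.6 mm to +w of my estimate, and the yaw agrees. I'll correct for it and grasp.

```bash
cat >> h.py <<'E'
foot=foot+.0026*w+.002*a
E
python3 - <<'E'
from h import *
g=foot+.06*a+[0,0,.004]
bot.line_to(g-.06*z1,r1,.2)
bot.line_to(g+.019*z1,r1,.12)
print(bot.current_contact_force().round(2))
bot.set_gripper(0.3,20)
print(bot.current_opening()*92,bot.current_contact_force().round(2),bot.current_clock())
bot.line_to(bot.current_ee_pos()+[0,0,.12],max_speed=.15)
for n in ("scene","wrist"):
  cv2.imwrite(f"pics/d_{n}.png",bot.read_camera(n)["pixels"])
print(bot.current_opening()*92,bot.current_contact_force().round(2),bot.current_clock())
E
```

```text
[ 0.15  0.41 -0.1 ]
45.737642372854026 [-0.7  -0.46 -0.54] 3.95
45.84984649629493 [-0.2   0.01 -0.99] 5.0
```

View pics/d_wrist.png

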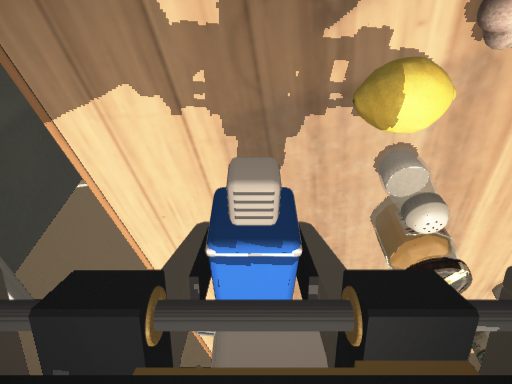

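View pics/d_scene.png

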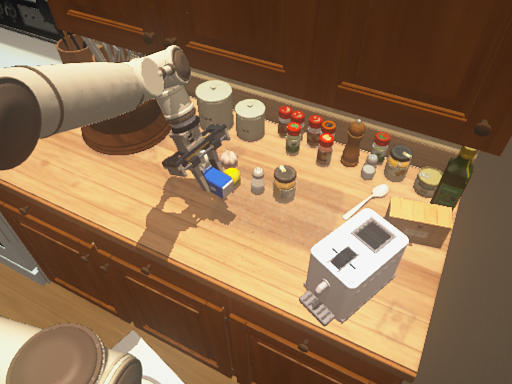

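The cartridge is held squarely, with the opening at 45.8 mm. Now I'll stand it up, yawed to match the unit.

```bash
cat >> h.py <<'E'
u=np.radians(-8.7);ux=np.array([np.cos(u),np.sin(u),0]);uy=np.array([-np.sin(u),np.cos(u),0])
zs=np.cos(A)*uy-np.sin(A)*Z; rs=rv(zs,ux)
E
python3 - <<'E'
from h import *
g=np.array([.47,.2,.061])
bot.goto(g+.019*zs+[0,0,.06],rs)
print(bot.current_clock(),bot.current_contact_force().round(2))
for n in ("scene","side"):
  cv2.imwrite(f"pics/e_{n}.png",bot.read_camera(n)["pixels"])
bot.line_to(g+.019*zs+[0,0,.01],rs,.12)
f0=bot.current_contact_force()
for k in range(9):
  bot.line_to(bot.current_ee_pos()-[0,0,.0018],rs,.03)
  f=bot.current_contact_force()-f0
  if f[2]>2.5: break
print(k,f.round(2),bot.current_ee_pos()-.019*zs,bot.current_clock())
c=bot.read_camera("scene")["pixels"];crop(c,170,120,130,110,6,"f_scene.png")
c=bot.read_camera("side")["pixels"];crop(c,200,170,130,110,6,"f_side.png")
E
```

```text
6.325 [-0.57  0.38 -1.9 ]
7 [-0.84 -1.82  5.69] [0.47036904 0.20038468 0.05780108] 8.9917
```

View pics/f_scene.png

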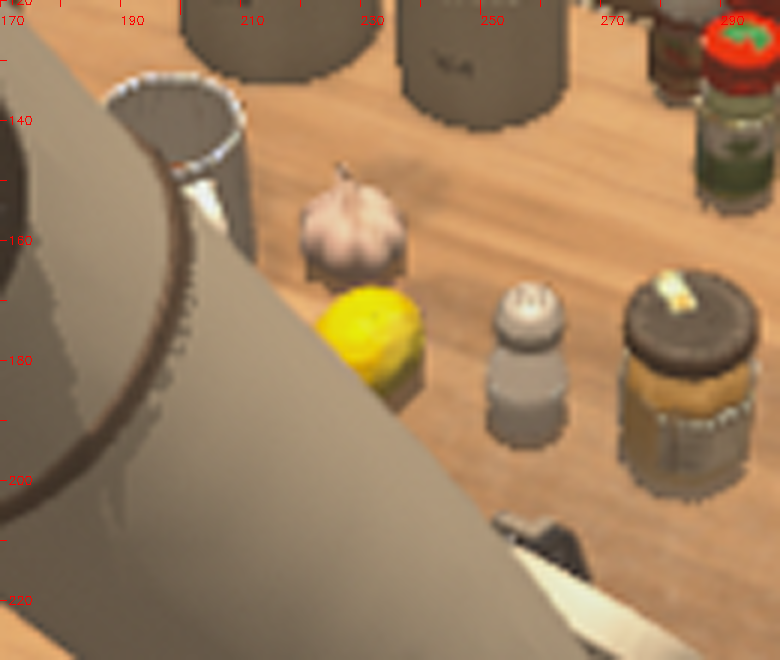

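View pics/f_side.png

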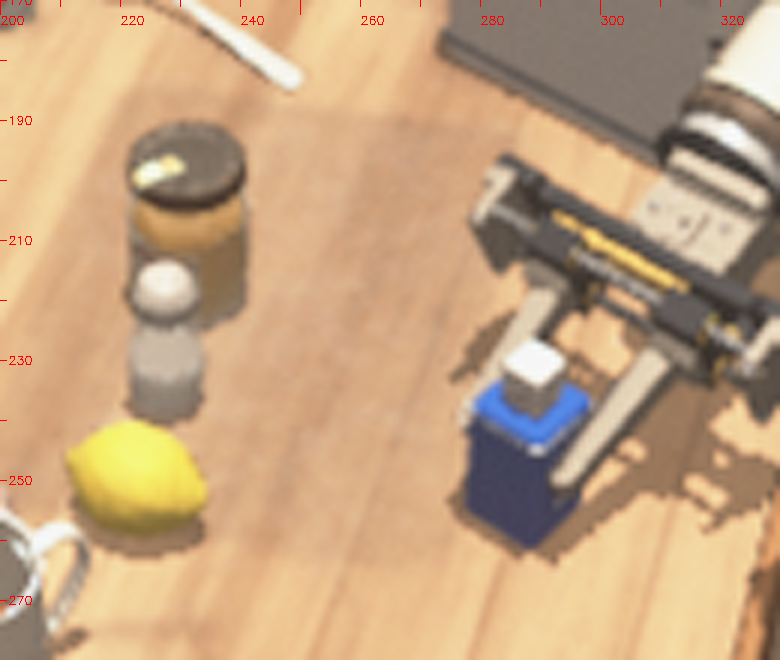

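The cartridge is upright on the worktop: the side view has the body at (280–298, 235–261) and the knob at (288, 232). I'll let go, withdraw and look from above.

```bash
cat >> h.py <<'E'
rd=rv(-Z,uy)
E
python3 - <<'E'
from h import *
bot.set_gripper(.8)
p=bot.current_ee_pos()
bot.line_to(p-.09*zs,rs,.2)
p=bot.current_ee_pos()
bot.line_to([p[0],p[1],.2],rs,.25)
bot.goto([.47,.204,.23],rd)
print(bot.current_clock())
c=bot.read_camera("wrist");cv2.imwrite("pics/g_w.png",cv2.resize(c["pixels"],None,fx=1.5,fy=1.5))
import pickle;pickle.dump(c,open("W2.pkl","wb"))
print("knob pred",[proj(c,np.array([.47,.204,.112])+.012*(i*ux+j*uy)).round(1).tolist() for i,j in((1,1),(1,-1),(-1,-1),(-1,1))])
c=bot.read_camera("side")["pixels"];crop(c,200,170,130,110,6,"g_side.png")
c=bot.read_camera("scene")["pixels"];crop(c,170,120,130,110,6,"g_scene.png")
E
```

```text
11.7917
knob pred [[266.3, 200.4], [242.8, 200.4], [242.5, 177.4], [266.6, 177.4]]
```

View pics/g_w.png

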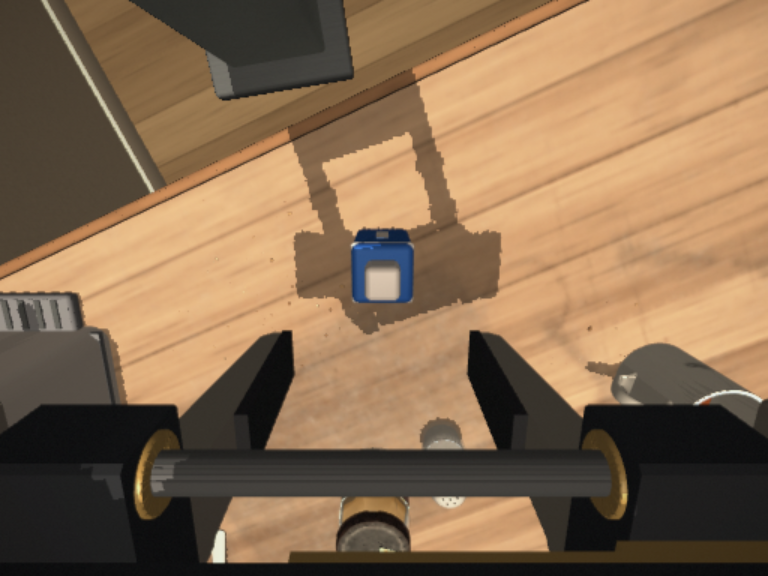

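View pics/g_side.png

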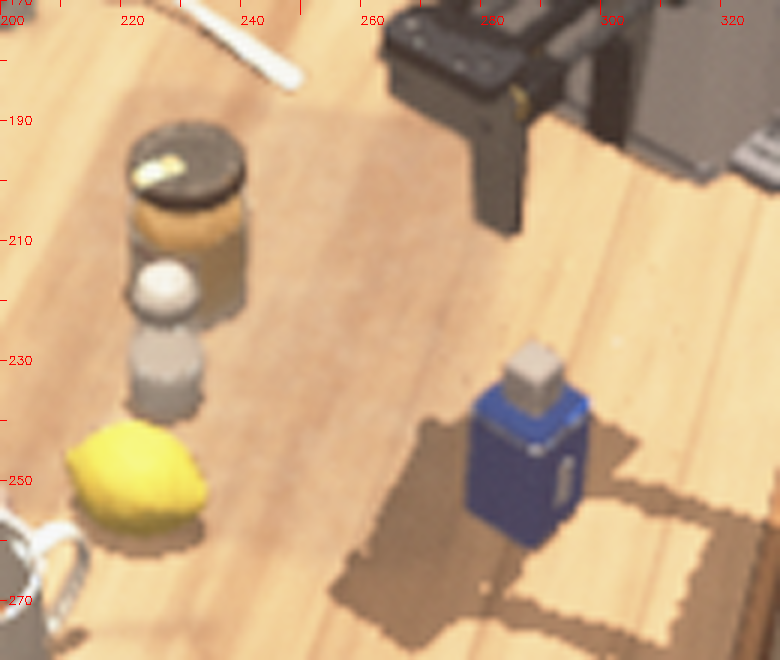

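The cartridge stands free: the knob is at (244–267, 175–201) against a prediction of (243–266, 177–200). Before carrying it, I'll look at the port and wheel from above with empty fingers.

```bash
python3 - <<'E'
from h import *
import pickle
bot.goto([.57,-.14,.34],rd)
c=bot.read_camera("wrist");pickle.dump(c,open("W3.pkl","wb"))
print(bot.current_clock())
cv2.imwrite("pics/h_w.png",c["pixels"])
crop(c["pixels"],150,90,220,180,3,"h_wc.png")
E
```

```text
13.3917
```

View pics/h_w.png

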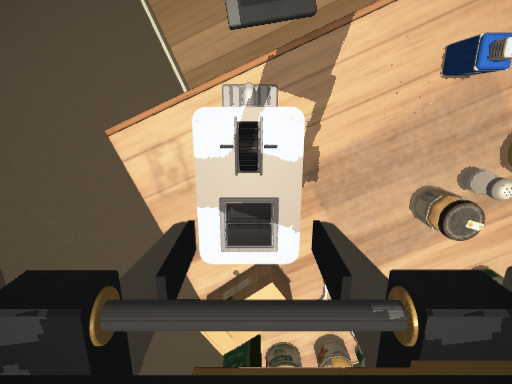

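```bash
python3 - <<'E'
from h import *
import pickle
c=pickle.load(open("W3.pkl","rb"));crop(c["pixels"],185,95,130,180,4,"h2.png")
E
```

```text
(no output)
```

View pics/h2.png

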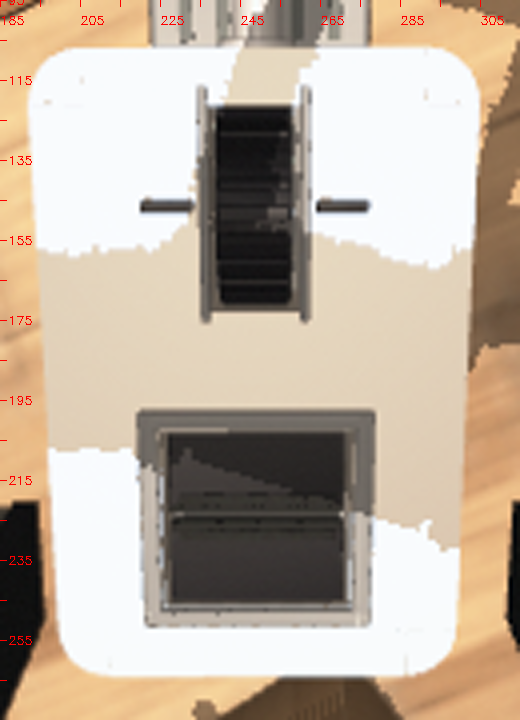

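```bash
python3 - <<'E'
from h import *
import pickle
c=pickle.load(open("W3.pkl","rb"))
P=np.array([ray(c,u,v,.164)[:2] for u,v in[(219.25,197.5),(278.75,197.5),(277.5,251.5),(221.75,251.5)]])
print(P.round(4).tolist(),P.mean(0),[np.linalg.norm(P[i]-P[i-3]).round(4) for i in range(4)],[np.degrees(np.arctan2(*(P[i-3]-P[i])[::-1])).round(1) for i in range(4)])
Q=np.array([ray(c,u,146.5,.163)[:2] for u in(220,233.2,264.3,277.3)])
print(Q.round(4).tolist(),Q.mean(0)); d=P.mean(0)-Q.mean(0);print(np.linalg.norm(d),np.degrees(np.arctan2(d[1],d[0])))
E
```

```text
[[0.5928, -0.185], [0.6038, -0.1125], [0.6765, -0.1234], [0.6656, -0.1951]] [ 0.63468667 -0.15397308] [np.float64(0.0733), np.float64(0.0735), np.float64(0.0725), np.float64(0.0735)] [np.float64(81.4), np.float64(-8.5), np.float64(-98.6), np.float64(172.1)]
[[0.5314, -0.1729], [0.5338, -0.1575], [0.5392, -0.1213], [0.5415, -0.1062]] [ 0.53648842 -0.13949367]
0.0992600051371174 -8.387864724877874
```

The port is at (0.633, -0.154), yaw -8.5°, collar measured 73 mm against 72. The wheel is at (0.536, -0.140). All three cameras agree within about 3 mm. Next I'll take the knob and carry it over.

```bash
cat >> h.py <<'E'
port=np.array([.633,-.154]); wheel=np.array([.536,-.140])
E
python3 - <<'E'
from h import *
k=np.array([.4695,.205])
bot.goto([*k,.17],rd)
bot.line_to([*k,.0885],rd,.12)
print(bot.current_contact_force().round(2))
bot.set_gripper(.1,25)
print(bot.current_opening()*92,bot.current_contact_force().round(2),bot.current_clock())
bot.line_to([*k,.30],rd,.25)
print(bot.current_opening()*92,bot.current_contact_force().round(2))
bot.goto([*port,.30],rd)
print(bot.current_clock(),bot.current_ee_pos())
for n in("scene","side","wrist"):
  c=bot.read_camera(n)["pixels"]
  if n=="scene":crop(c,300,130,130,150,4,"i_scene.png")
  elif n=="side":crop(c,250,70,130,130,4,"i_side.png")
  else: cv2.imwrite("pics/i_w.png",c)
E
```

```text
[-0.18  0.1   0.16]
23.770905137214008 [-0.11 -0.56 -0.53] 16.5
24.097712493236337 [-1.53  0.65 -1.88]
18.9667 [ 0.63309103 -0.15256121  0.30021891]
```

View pics/i_scene.png

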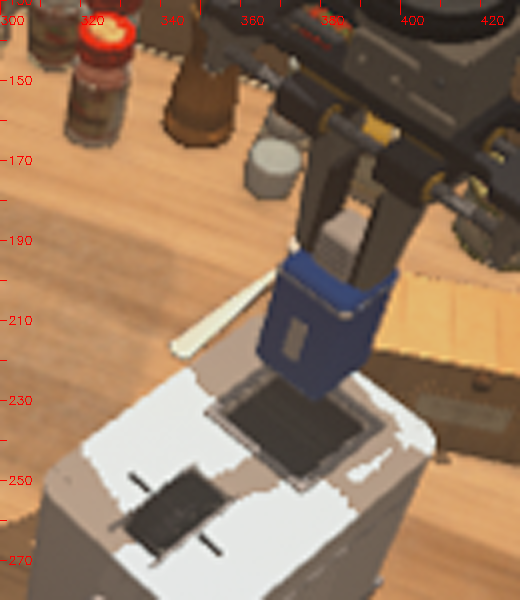

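View pics/i_side.png

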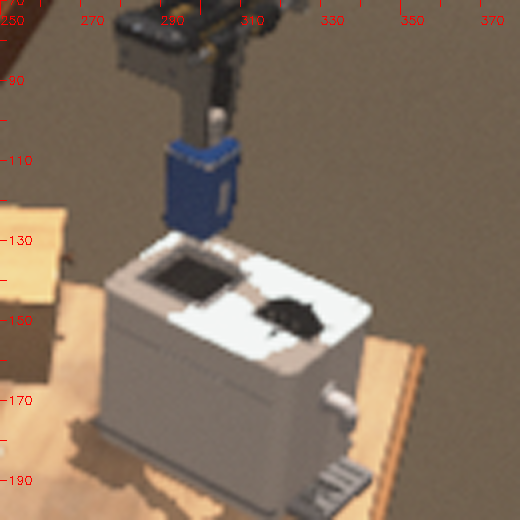

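View pics/i_w.png

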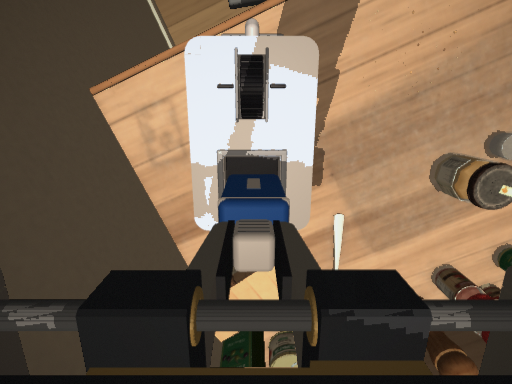

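```bash
python3 - <<'E'
from h import *
import pickle
C=pickle.load(open("C.pkl","rb"))
f=np.array([*bot.current_ee_pos()[:2],.2117]); t=f+[0,0,.084]
f+=[0,0,.004]
for n,c in C.items():
  for lab,o in(("foot",f),("top",t)):
    print(n,lab,[proj(c,o+.023*(i*ux+j*uy)).round(1).tolist() for i,j in((1,1),(1,-1),(-1,-1),(-1,1))])
  print("collar",[proj(c,np.array([*port,.164])+.036*(i*ux+j*uy)).round(1).tolist() for i,j in((1,1),(1,-1),(-1,-1),(-1,1))])
E
```

```text
scene foot [[374.9, 208.2], [391.3, 220.7], [377.6, 231.5], [361.2, 218.4]]
scene top [[382.5, 184.0], [400.2, 196.7], [385.7, 207.7], [368.1, 194.4]]
collar [[370.3, 216.5], [394.8, 235.7], [374.0, 252.6], [349.6, 232.1]]
side foot [[289.5, 126.1], [297.7, 120.6], [308.6, 125.4], [300.5, 131.1]]
side top [[290.9, 105.3], [299.3, 100.0], [310.6, 104.7], [302.3, 110.3]]
collar [[283.6, 138.8], [296.2, 130.1], [312.9, 137.8], [300.4, 146.9]]
```

Cartridge and port both match their predicted pixels within about 2 px, so I'll lower it, watching the force.

```bash
python3 - <<'E'
from h import *
bot.line_to([*port,.255],rd,.12)
f0=bot.current_contact_force()
for z in np.arange(.245,.169,-.0075):
  bot.line_to([*port,z],rd,.08)
  f=bot.current_contact_force()-f0
  print(round(z,4),f.round(1),(bot.current_opening()*92).round(2))
  if np.hypot(f[0],f[1])>12 or f[2]>30: break
print(bot.current_clock())
for n in("scene","side","wrist"):
  c=bot.read_camera(n)["pixels"]
  if n=="scene":crop(c,300,130,130,150,4,"j_scene.png")
  elif n=="wrist": cv2.imwrite("pics/j_w.png",c)
E
```

```text
Traceback (most recent call last):
AttributeError: 'float' object has no attribute 'round'
```

```bash
python3 - <<'E'
from h import *
f0=np.array([-1.5,.6,-1.9])
for z in np.arange(.2375,.169,-.0075):
  bot.line_to([*port,z],rd,.08)
  f=bot.current_contact_force()-f0
  print(round(z,4),f.round(1),round(bot.current_opening()*92,2))
  if np.hypot(f[0],f[1])>12 or f[2]>30: break
print(bot.current_clock())
for n in("scene","side","wrist"):
  c=bot.read_camera(n)["pixels"]
  if n=="scene":crop(c,300,130,130,150,4,"j_scene.png")
  elif n=="wrist": cv2.imwrite("pics/j_w.png",c)
E
```

```text
0.2375 [ 1.9 -0.6  7.3] 23.42
0.23 [ 1.2 -0.9  5.3] 23.91
0.2225 [ 2.1 -1.8  1. ] 24.01
0.215 [ 2.4 -0.8 -1.2] 23.94
0.2075 [ 1.6 -0.3 -1.4] 23.94
0.2 [ 1.  -0.5 -0.7] 23.99
0.1925 [ 0.5 -0.8 -1. ] 23.98
0.185 [ 1.5 -0.9 -0.9] 23.79
0.1775 [ 2.1 -1.1 -0.4] 23.57
0.17 [ 0.9 -0.7 -1.1] 23.79
22.4167
```

View pics/j_scene.png

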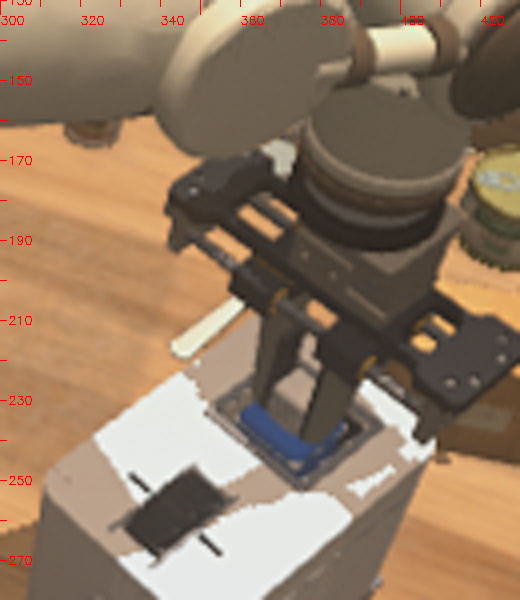

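View pics/j_w.png

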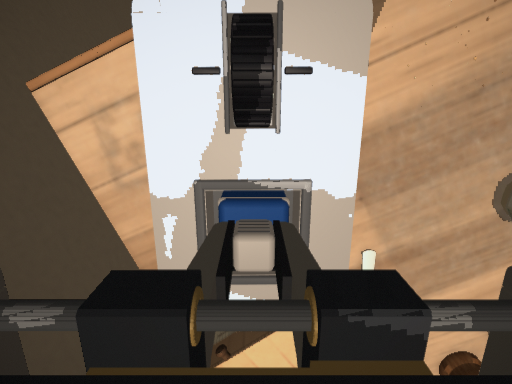

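The cartridge is through the flaps with low force and centred. I'll release it, rise and look.

```bash
python3 - <<'E'
from h import *
bot.set_gripper(.45)
bot.line_to([*port,.24],rd,.2)
bot.set_gripper(0.0,20)
c=bot.read_camera("wrist")["pixels"];cv2.imwrite("pics/k_w.png",c)
c=bot.read_camera("side")["pixels"];crop(c,250,70,130,130,4,"k_side.png")
print(bot.current_clock(),bot.current_opening(),bot.current_contact_force().round(2))
E
```

```text
24.3333 0.004689176959543454 [0.65 0.12 0.48]
```

View pics/k_w.png

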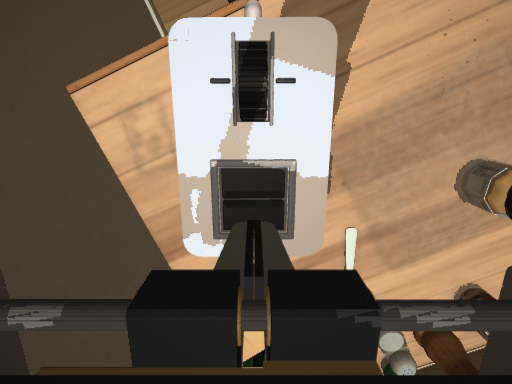

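View pics/k_side.png

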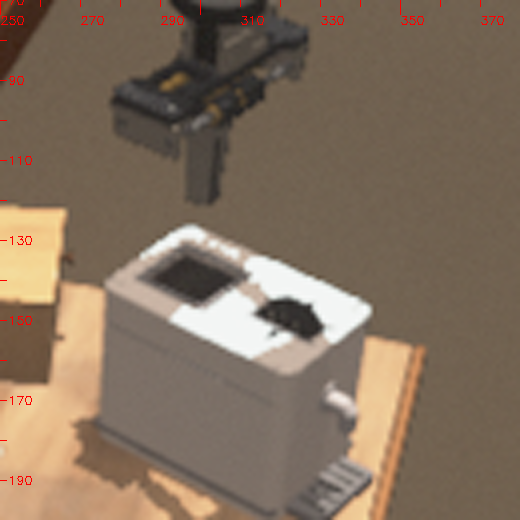

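It slid home and the flaps look shut (dark square with its seam at (253,200)). To check it is fully down, I'll follow with the closed fingertips to the expected knob end at z = 0.122.

```bash
python3 - <<'E'
from h import *
bot.line_to([*port,.165],rd,.15)
for z in [.155,.148,.141,.134,.128,.125,.1235,.122,.1205,.119]:
  bot.line_to([*port,z],rd,.06)
  f=bot.current_contact_force()
  print(z,f.round(1),bot.current_ee_pos().round(4))
  if np.hypot(f[0],f[1])>12 or f[2]>(28 if z>.126 else 12): break
bot.line_to([*port,.20],rd,.12)
print(bot.current_clock(),bot.current_contact_force().round(1))
bot.line_to([*port,.25],rd,.2)
c=bot.read_camera("wrist")["pixels"];crop(c,150,0,210,260,3,"l_w.png")
c=bot.read_camera("scene")["pixels"];crop(c,300,170,130,110,5,"l_scene.png")
E
```

```text
0.155 [1.3 0.  3. ] [ 0.6336 -0.1543  0.1559]
0.148 [0.3 1.  2.9] [ 0.6333 -0.1541  0.1483]
0.141 [ 0.8 -1.2  2. ] [ 0.6327 -0.1539  0.1407]
0.134 [ 0.3 -0.3 -2. ] [ 0.6322 -0.1537  0.1328]
0.128 [-0.8  0.6 -1. ] [ 0.6323 -0.1537  0.1269]
0.125 [ 0.4 -0.1 -1.7] [ 0.6329 -0.1539  0.1246]
0.1235 [-0.4  0.8 -0.7] [ 0.6331 -0.154   0.1236]
0.122 [ 0.2 -0.2  1.9] [ 0.6333 -0.1541  0.1224]
0.1205 [-2.4  1.7  9.2] [ 0.6336 -0.1542  0.1224]
0.119 [-4.4  1.1 15.4] [ 0.634  -0.1544  0.1224]
28.425 [ 0.5  1.5 -0.5]
```

View pics/l_w.png

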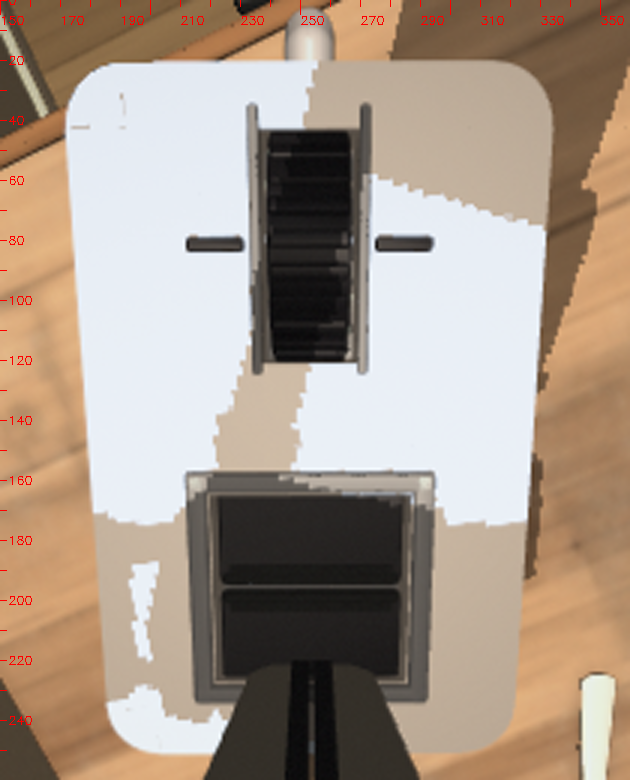

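The fingertip met the knob end rigidly at z = 0.1224 (expected 0.122), so the cartridge is fully home, and the flaps are shut again. Now the thumbwheel, one click first.

```bash
cat >> h.py <<'E'
def force(n=4):
    s=[]
    for _ in range(n): s.append(bot.current_contact_force()); bot.hold(.02)
    return np.mean(s,0)
def stroke(L=.018,start=-.009,target=6.5,z0=.1825):
    W=lambda d,z: np.array([*(wheel+d*ux[:2]),z])
    bot.line_to(W(start,z0+.012),rd,.2); f0=force()
    z=z0; bot.line_to(W(start,z),rd,.08)
    while z>.172:
        f=force()-f0
        if f[2]>target-1: break
        z-=.0005 if f[2]>1.5 else .001
        bot.line_to(W(start,z),rd,.05)
    print("press z",round(z,4),f.round(1),bot.current_ee_pos().round(4))
    n=3
    for k in range(1,n+1):
        bot.line_to(W(start+L*k/n,z),rd,.06)
        f=force(2)-f0
        print("  drag",round(L*k/n,4),f.round(1))
        z+= -.0005 if f[2]<target-1.5 else (.0005 if f[2]>target+1.5 else 0)
    bot.line_to(W(start+L,z0+.015),rd,.1)
    print(bot.current_clock())
E
python3 - <<'E'
from h import *
bot.goto([*(wheel-.009*ux[:2]),.21],rd)
stroke()
bot.line_to(np.array([*(wheel+.03*ux[:2]),.25]),rd,.2)
c=bot.read_camera("wrist")["pixels"];cv2.imwrite("pics/m_w.png",c)
c=bot.read_camera("scene")["pixels"];crop(c,310,210,70,70,8,"m_scene.png")
print(bot.current_clock())
E
```

```text
press z 0.179 [-2.2  1.5  6.9] [ 0.5276 -0.1388  0.1802]
  drag 0.006 [-1.   1.1  6.1]
  drag 0.012 [0.8 1.4 6.1]
  drag 0.018 [-1.3  1.4  7.4]
32.5917
33.125
```

View pics/m_w.png

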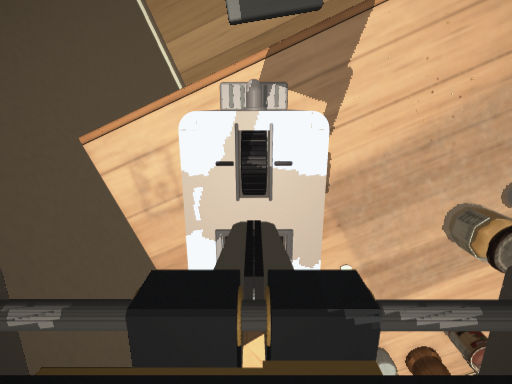

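View pics/m_scene.png

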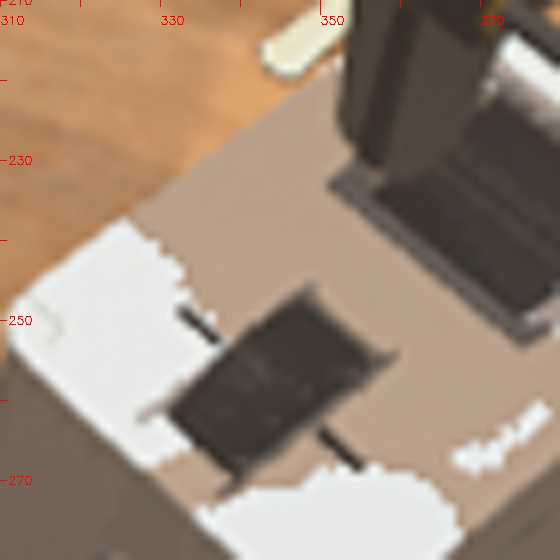

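Pressed on the rim at 6–7 N, and the rim met the finger at z = 0.180 as expected. The bar isn't visible yet, so another click.

```bash
python3 - <<'E'
from h import *
stroke(z0=.181)
bot.line_to(np.array([*(wheel+.03*ux[:2]),.23]),rd,.2)
c=bot.read_camera("wrist")["pixels"];crop(c,190,60,130,150,5,"n_w.png")
c=bot.read_camera("scene")["pixels"];crop(c,310,210,70,70,8,"n_scene.png")
print(bot.current_clock())
E
```

```text
press z 0.179 [-1.4  1.6  6.5] [ 0.5277 -0.1388  0.1802]
  drag 0.006 [-0.5  1.4  6.3]
  drag 0.012 [1.7 0.9 4.8]
  drag 0.018 [-0.   2.2  8.6]
36.175
36.625
```

View pics/n_w.png

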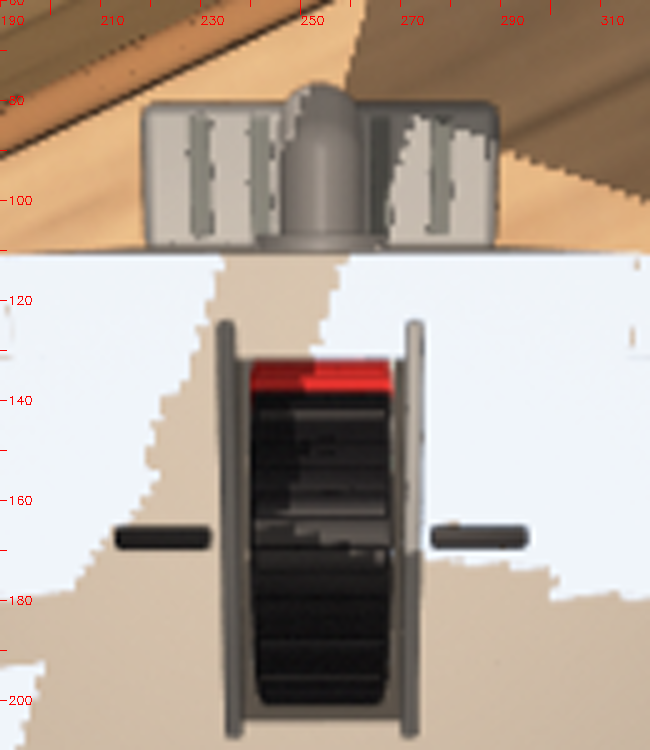

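View pics/n_scene.png

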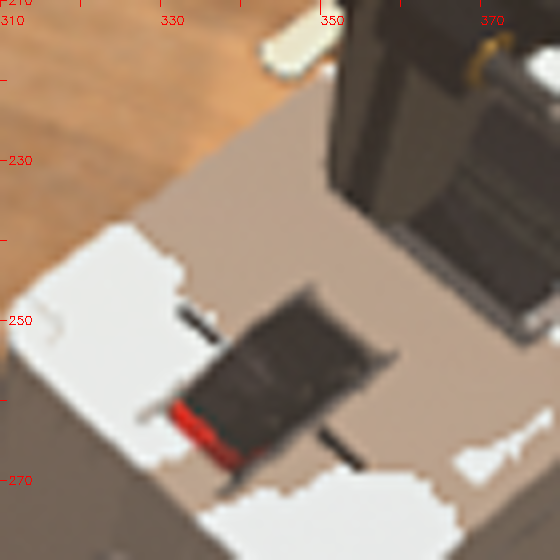

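The red bar has appeared at the front edge of the slot (wrist view, row 135; pointers at row 167). That is about -60°, so two clicks remain. I'll do them one at a time.

```bash
python3 - <<'E'
from h import *
stroke(z0=.181)
bot.line_to(np.array([*(wheel+.03*ux[:2]),.23]),rd,.2)
c=bot.read_camera("wrist")["pixels"];crop(c,190,60,130,150,5,"o_w.png")
print(bot.current_clock())
E
```

```text
press z 0.179 [-1.   1.9  7.1] [ 0.5277 -0.1388  0.1802]
  drag 0.006 [-0.4  1.2  6.7]
  drag 0.012 [1.5 1.2 5.5]
  drag 0.018 [-0.8  1.1  6.7]
39.5917
39.9917
```

View pics/o_w.png

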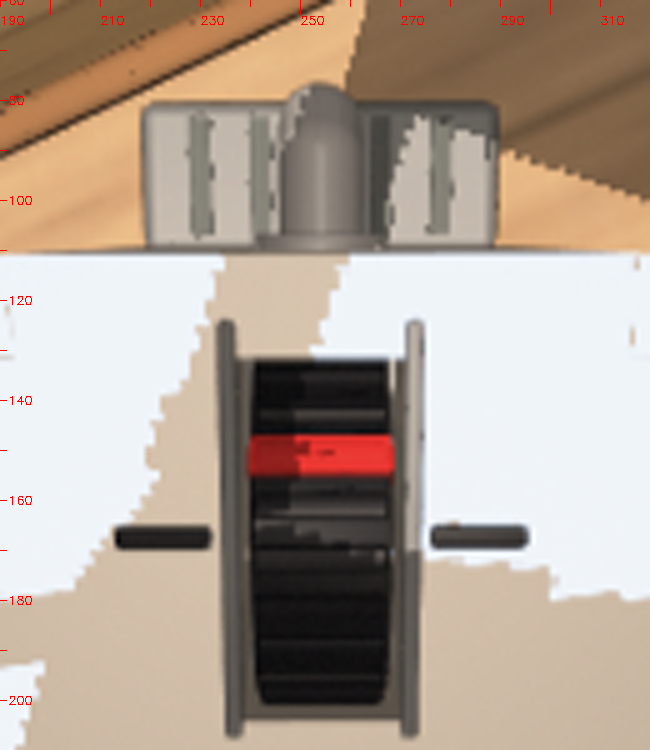

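The bar is one click short (row 150, pointers at row 167). One more.

```bash
python3 - <<'E'
from h import *
stroke(z0=.181)
bot.line_to(np.array([*(wheel+.03*ux[:2]),.23]),rd,.2)
c=bot.read_camera("wrist");crop(c["pixels"],190,60,130,150,5,"p_w.png")
print(bot.current_clock(),proj(c,[*wheel,.18]),proj(c,[*wheel,.163]))
bot.line_to(np.array([*(wheel+.03*ux[:2]),.34]),rd,.3)
cv2.imwrite("pics/p_w2.png",bot.read_camera("wrist")["pixels"])
cv2.imwrite("pics/p_scene.png",bot.read_camera("scene")["pixels"])
c=bot.read_camera("side")["pixels"];crop(c,170,110,180,145,4,"p_side.png")
E
```

```text
press z 0.179 [-1.7  1.2  7.4] [ 0.5277 -0.1388  0.1802]
  drag 0.006 [-0.1  0.9  6.8]
  drag 0.012 [1.  1.1 6.2]
  drag 0.018 [-1.   1.4  7.2]
42.9583
43.3583 [253.793502   171.68817397] [253.77025158 167.29009308]
```

View pics/p_w.png

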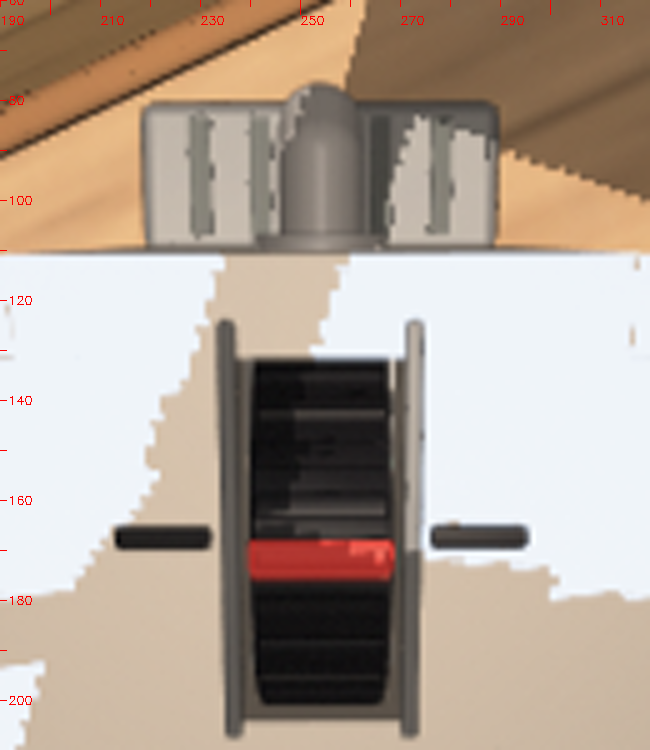

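View pics/p_w2.png

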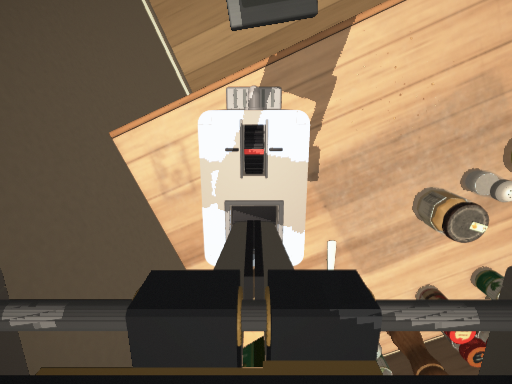

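View pics/p_scene.png

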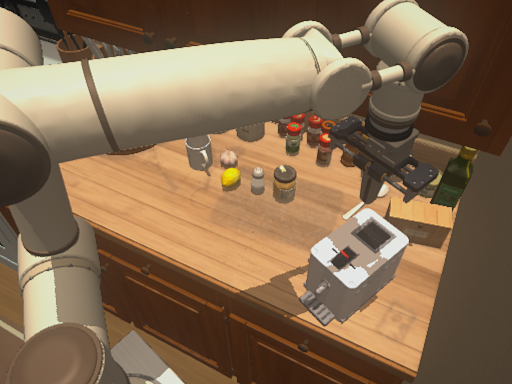

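The bar sits at row 171.6, and a point at the very top of the rim projects to row 171.7, so the wheel is at 0. The bystanders are at the same pixels as at the start and the arm is clear, so I'm handing the job in.

```bash
python3 - <<'E'
from h import *
bot.job_done()
print(bot.current_clock())
E
```

```text
the job is handed in; nothing more can be done
the job is handed in; nothing more can be done
```

The cartridge is fitted and the reminder wheel is set. I handed the job in at about 44 s of the 72 s allowed.

- **Cartridge:** I stood it up on the worktop, let go, and checked from two views that it stood free. Then I took it by the knob and lowered it through the flaps. It slid home by itself when released. A follow-up push met the knob's end at z = 0.1224 m (0.122 m expected), and the flaps were shut again in the picture afterwards.
- **Thumbwheel:** I made four strokes at about 5–9 N. After the last one the red bar was at pixel row 171.6, and the top of the rim projects to row 171.7, so it stands level with the pointers. I could not see the wheel move on the first stroke, because the bar was still hidden. Each later stroke was checked with the wrist camera.
- **Bystanders:** In the last scene picture all five sit where they did at the start.

No check failed. The only disagreement was up to 7 mm between the scene and side cameras in my first rough position readings. I settled it with close-up wrist pictures before acting on them.

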